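# Refit the lens in the engraver's lens holder

### The job

Put the lens back flat on its seat in the lens holder, then set the retaining ring in on top of it with its two pins in the holder's open gaps, and screw the ring clockwise (seen from above) until it is just snug: the lens firmly clamped, but never squeezed hard. Let go of everything and leave the other things on the bench where they are.

Things in the scene. Friction and masses are not known exactly. Their poses are not given: they have to be found in the camera images.
- seat (a point): Lens holder, fixed: dark foot plate 130 mm square, round aluminium cell on it, 74 mm outside, bore 52, open on top. Point: middle of the lens seat (rubber, gives 1 mm per 8 N), 28 mm above the bench; z up. The wall is two arcs on the +y and -y sides; open gaps at +x and -x are 80 degrees wide (floor 20 mm above the bench), so fingers holding the lens rim can pass down in them.
- mouth (a point): Centre of the holder's top, 25 mm above the seat, axes as the seat. High in each wall (gaps 94 degrees wide here) a thread lip sinks 0.09 mm per degree going clockwise seen from above, for 86 degrees, to a stop. The lips' depth is unknown by 3.5 mm: the pins of a ring lying on the lens bind from 14 to 54 degrees past the gap's edge; that is felt as the ring pulling down on the fingers.
- lens_mid (a point): Loose round lens: glass in a thin dark metal rim, 50 mm diameter, 10 thick, 60 g, flat on a cork post 26 mm wide, 22 high. Point: its centre; z is its axis. Either face may be up.
- ring_mid (a point): Loose brass retaining ring, 90 g, 50 mm tall, standing as it is used: flange 49 mm wide, 6 thick at the bottom; two steel pins 5 mm thick stick out along +x and -x to 31 mm from the axis, 3 mm above the underside; two flat ears on top at +x and -x. Point: on the axis, half-way up. The pins go down in the holder's gaps, then turn clockwise under the lips.
- ring_grip (a point): Where to take the ring: on its axis, 39 mm above the underside, between the ears (22 mm wide along y, outer faces 40 mm apart along x), high enough for fingertips to clear the holder's wall, whose top is 15 mm above the underside of a ring on the seated lens. Once it binds, 10 degrees more add 7 N on the lens. Snug is 6 to 20 N left on it, best 12 (17 degrees); never over 35.
Mind the look-alikes: they are no part of the job. Leave any yellow look-alike of the part that bears lens_mid alone.

How it is judged (in metres and radians):
On the way, in this order (a step that is already met when the one before it is completed fails the run):
1. the lens lies flat on its seat in the holder, let go (horizontal distance between lens_mid and seat below 0.003 m and z of lens_mid in the frame of seat below 0.0065 m and angle between lens_mid's own z axis and vertical below 0.06 rad and contact force between the fingers and lens below 0.1 N), for 0.2 s.
2. the ring clamps the lens (contact force between ring and lens above 6 N), for 0.2 s.
At the end, for the whole second after the job is handed in: The lens lies flat on its seat (within 3 mm of centre), the ring stands level and centred over it (3.5 mm), presses on the lens with 6 to 20 N without being held, and everything is at rest (horizontal distance between lens_mid and seat below 0.003 m and z of lens_mid in the frame of seat below 0.0065 m and angle between lens_mid's own z axis and vertical below 0.06 rad and horizontal distance between ring_mid and seat below 0.0035 m and angle between ring_mid's own z axis and vertical below 0.08 rad and contact force between ring and lens between 6 and 20 N and linear speed of ring below 0.01 m/s); the robot touches nothing.
It fails at once if the lens squeezed by the ring with more than 35 N (contact force between ring and lens above 35 N).
It fails at once if jar, tape or screwdriver moved more than 20 mm (distance of any of jar, tape, driver from where it was at the start of the episode above 0.02 m).
It also fails if it takes over 67 s, if anything falls off the work surface, if the arm or the gripper's body presses on something with over 40 N, if the wrist force passes 120 N, or if a joint passes its speed limit or range.

### The arm

A 6-joint arm with a two-finger parallel gripper is mounted at the origin on the work surface. World frame = base frame: x ahead of the robot, y to its left, z up, the work surface at z = 0. Lengths are in mm, angles in rad, forces in N, time in s.
With the tool pointing down it reaches from about 325 to 775 mm from the base axis. Payload 5.5 kg.
Tool frame: the origin (TCP) lies midway between the tips of the shut fingers; the grasp point (between the pads) lies 19 mm behind it; z points along the fingers, y is the line along which they close (so a half turn about z gives the same grasp; the last joint's range is limited). The gripper opens to 85 mm and grips with 20 to 120 N. Pads are 22 mm wide; open, the fingers measure 114 mm over their backs; the gripper's body (76 mm by 85 mm) begins 54 mm behind the grasp point. The pads swing forward as they close: fully open they stand 13 mm farther back than shut.
Start: joints at [1.192, 0.091, 1.231, -0, 1.82, -0.057], TCP at [189.769, 569.213, 231.275] pointing down, gripper open.
Joint ranges: [-2.87, 2.87], [-0.86, 2.18], [0.17, 2.46], [-1.51, 4.65], [0.06, 2.69], [-2.65, 2.65]. Speed limits (rad/s): [2.57, 2.57, 3.01, 3.14, 3.14, 3.14].

### API

Orientations are given as a rotation vector (axis times angle).
In Python, from bench import sensors, viewer, bot, finder gives the robot as it stands.
- The arm moves only by the tool send_rows, never from a script. Its arguments are lists of equal length, an entry for each row: "offset": the shift along the world's x, y, z in cm, a list of three; "twist": the turn, a rotation vector about the world's x, y, z in degrees, a list of three. A call has 1 to 8 rows; each row shifts and turns the commanded pose from where the row before left it; what a row does not reach is not made up. A row lasts 1/12 s, in which the tool goes at most 41.7 mm and 7.16 degrees, less where a joint would pass 70% of its speed; a pose out of reach is approached as far as the arm can. A call with a gripper value outside its range is refused whole. "fingers" is the closure, from 0 (fully open) to 1 (shut), set as the call begins (left out, the last holds). The fingers move at their own pace and stop on an object; the grip force is fixed at half the most. Time passes only in rows, so rows that do not move let the fingers close. It gives the time, the measured TCP pose, the force, the opening and the grip force at its end, in the units of the state.
- sensors.sense(): the state, without advancing time (a new reading comes with each control period).
- viewer.capture(name): name is "scene" or "top"; returns a dict with "color" (384x512x3 uint8, blue, green, red), "vertical_fov" (degrees; the focal length in pixels is half the picture's height over the tangent of half this angle, whatever the lens; pixels are square), "cx", "cy" (the principal point, pixels), "R" (3x3) and "t" (3): a world point X has camera coordinates R X + t. Camera axes: x right, y down, z forward; pixel columns grow to the right and rows downward; lengths in mm; the calibration is good to about 2 mm. A picture is of the moment at which its call begins. There is no depth.
- bot.sign_off(): hands the job in; it is judged then, once.
Trained networks look in a picture, given as the dict that the camera call returned (one of the last four; its "shot" number tells which), for a name from the list of things; names that differ only in an ending like _2 or _b are one class to them, and where a whole thing is asked for, a point or a joint stands for the part that bears it (a point fixed in the world has none). Each returns a list of dicts, best first, with "p" (0 to 1); they miss things now and then, are a little off and sometimes report something else, mostly with a low value. They report only what shows in the picture. A call takes as long as a camera call. They do not tell look-alikes from the thing itself.
- finder.spot_in(picture, thing): "centre" ([column, row] as shares, 0 to 1, of the picture: columns of its width, rows of its height, amid what is visible of it).
- finder.regions_of(picture, thing): "pixels" (384x512 bool, what is visible of it) and "centre" ([column, row] as shares, 0 to 1, of the picture: columns of its width, rows of its height, amid what is visible of it).
- finder.tip_of(picture, thing): "centre" ([column, row] as shares, 0 to 1, of the picture: columns of its width, rows of its height: a listed point, or the origin of a listed thing).
The state is a dict: "time": time; "joint_pos": joint angles; "joint_vel": joint speeds; "joint_torque": joint torques, N m; "tcp_pos": TCP position; "eef_rot": TCP orientation; "contact_force": force on the tool from outside, world axes, zero at the start; "torque": the same for the moment, N m; "gripper_width": opening from 0.0 (shut) to 1.0 (fully open); "gripper_force": force on a finger pad.
Only numpy, scipy, OpenCV 4.12 (cv2) and the standard library are available. Lean on these libraries where they do the work, as an engineer would, in place of code of your own. Each camera call takes 0.05 s, during which the arm holds its last target. There are 200 camera calls.

## Working session

There is one attempt and no reset: what is moved stays moved. The work goes in short steps, Python scripts to look and compute and a tool call to move; the robot and the scene stay as the last step left them, time stands still between calls to the robot, and variables do not carry over. Pictures are saved under pics/ and viewed, at most 10 in all, crops included, and the job is handed in when it is done.

Besides the shell and the picture viewer there is one more tool, called after ">>>" as name(argument=value, ...), one argument or row to a line, values as JSON. send_rows: Moves the arm, as the interface text tells. Its arguments: {"type":"object","properties":{"offset":{"type":"array","items":{"type":"array","items":{"type":"number"}}},"twist":{"type":"array","items":{"type":"array","items":{"type":"number"}}},"fingers":{"type":"number"}},"required":["offset","twist"]}

```bash
mkdir -p pics; cat > h.py <<'E'
import numpy as np, cv2
from bench import sensors, viewer, bot, finder
def foc(p): return p["color"].shape[0]/2/np.tan(np.radians(p["vertical_fov"])/2)
def proj(p,X):
    c=np.asarray(p["R"])@np.asarray(X,float)+np.asarray(p["t"]).ravel(); f=foc(p)
    return np.array([p["cx"]+f*c[0]/c[2],p["cy"]+f*c[1]/c[2]])
def ray(p,uv,z):
    R=np.asarray(p["R"]);t=np.asarray(p["t"]).ravel();f=foc(p)
    d=R.T@np.array([(uv[0]-p["cx"])/f,(uv[1]-p["cy"])/f,1]);o=-R.T@t
    return o+d*(z-o[2])/d[2]
def px(c): return np.array([c[0]*512,c[1]*384])
E
python3 - <<'E'
from h import *
P={n:viewer.capture(n) for n in("scene","top")}
for n,p in P.items():
    print(n,foc(p),p["cx"],p["cy"],np.round(-np.asarray(p["R"]).T@np.asarray(p["t"]).ravel()), {k:v for k,v in p.items() if k not in("color","R","t")})
    for th,z in(("seat",28),("mouth",53),("lens_mid",27),("ring_mid",25),("ring_grip",39)):
        for r in finder.tip_of(p,th)[:3]: print(th,round(r["p"],2),px(r["centre"]).round(1),ray(p,px(r["centre"]),z).round(1))
    for th,z in(("lens_mid",27),("ring_mid",25)):
        for r in finder.regions_of(p,th)[:3]: print(" reg",th,round(r["p"],2),px(r["centre"]).round(1),r["pixels"].sum(),ray(p,px(r["centre"]),z).round(1))
cv2.imwrite("pics/a.png",np.vstack([P["scene"]["color"],P["top"]["color"]])[:, :]) 
cv2.imwrite("pics/a.png",cv2.resize(np.hstack([P["scene"]["color"],P["top"]["color"]]),(800,300)))
cv2.imwrite("pics/t.png",cv2.resize(P["top"]["color"],(800,600)))
print(sensors.sense())
E
```

```text
scene 356.70843235328033 259.08461270429314 189.12652940265122 [1024. -117.  663.] {'vertical_fov': 56.583137934577884, 'cx': 259.08461270429314, 'cy': 189.12652940265122, 'shot': 1}
seat 0.62 [272.9 201.5] [494.9  36.2  28. ]
mouth 0.82 [271.8 193.6] [491.9  33.1  53. ]
lens_mid 0.79 [148.1 186.4] [ 391.1 -250.8   27. ]
lens_mid 0.54 [161.7 209.3] [ 470.2 -220.    27. ]
ring_mid 0.93 [375.  194.7] [516.7 285.2  25. ]
ring_grip 0.57 [380.2 189.8] [515.4 295.4  39. ]
ring_grip 0.36 [376.  194.2] [526.8 279.5  39. ]
 reg lens_mid 0.73 [165.3 209.1] 332 [ 471.  -211.8   27. ]
 reg lens_mid 0.51 [146.4 187. ] 216 [ 392.4 -254.9   27. ]
 reg ring_mid 0.75 [375.3 194.2] 370 [515.3 286.7  25. ]
top 465.7026120599332 251.79671594464145 195.9797592511536 [ 276.    4. 1093.] {'vertical_fov': 44.81077576523455, 'cx': 251.79671594464145, 'cy': 195.9797592511536, 'shot': 2}
seat 0.83 [241.4 190.2] [500.9  39.4  28. ]
mouth 0.84 [241.4 188. ] [500.7  38.5  53. ]
lens_mid 0.89 [351.1 202.1] [ 468.1 -214.7   27. ]
lens_mid 0.63 [367.3 243.6] [ 371.4 -246.1   27. ]
ring_mid 0.6 [136.6 185. ] [518.6 2
[... 259 characters left out ...]
pos': array([ 1.19228435e+00,  9.10445267e-02,  1.23067871e+00, -2.54235022e-05,
        1.81978425e+00, -5.67072426e-02]), 'joint_vel': array([ 8.12751624e-04, -1.08871222e-03,  6.81017433e-04, -1.48113789e-05,
       -8.55271726e-04, -9.31358389e-04]), 'joint_torque': array([-1.30476776e-03, -4.58406043e+01, -4.18078279e+01, -3.67227467e-04,
        4.91989558e-04, -1.70426796e-05]), 'tcp_pos': array([189.7889836 , 569.21445853, 231.32048034]), 'eef_rot': array([5.03314283e-01, 3.10096959e+00, 1.22268474e-04]), 'contact_force': array([ 0.21743434, -0.22082849,  0.49001026]), 'torque': array([-0.00957878, -0.01203075, -0.0059037 ]), 'gripper_force': 0.0, 'gripper_width': 0.9985985011363989}
```

View pics/a.png

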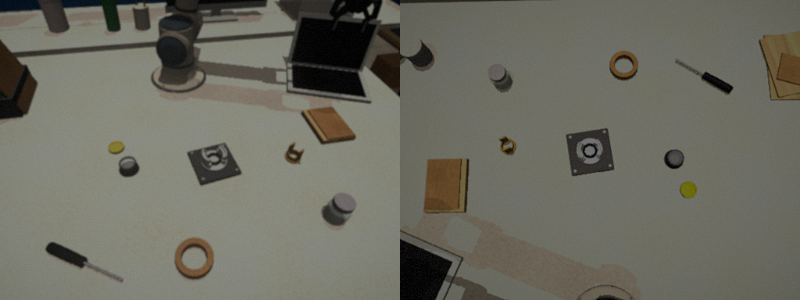

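View pics/t.png

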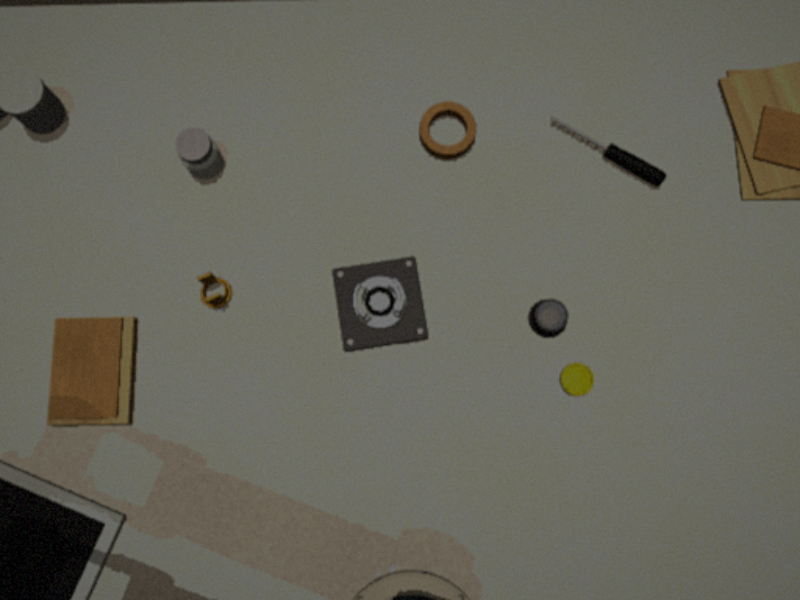

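The top view shows the lens (dark rim) at (548,318), its yellow look-alike at (577,379), the holder at (380,300) and the ring at (215,290). All are in the 800x600 picture. Next I zoom in to get the yaws.

```bash
python3 - <<'E'
from h import *
t=[]
for n in("top","scene"):
    p=viewer.capture(n)
    for X,w in(((500,38,40),32),((516,287,25),20)):
        u=proj(p,X); s=200/w
        M=np.array([[s,0,200-s*u[0]],[0,s,150-s*u[1]]])
        im=cv2.warpAffine(p["color"],M,(400,300),flags=cv2.INTER_CUBIC)
        im=cv2.convertScaleAbs(im,alpha=1.8)
        for a in np.arange(0,360,90): # axis arrows
            pass
        e=proj(p,np.add(X,(20,0,0))); e=M@[*e,1]; cv2.arrowedLine(im,(30,270),tuple((np.array([30,270])+(e-[200,150])*.5).astype(int)),(0,0,255),2)
        e=proj(p,np.add(X,(0,20,0))); e=M@[*e,1]; cv2.arrowedLine(im,(30,270),tuple((np.array([30,270])+(e-[200,150])*.5).astype(int)),(0,255,0),2)
        print(n,X,u.round(1),s); t.append(im)
    # plate yaw
    g=cv2.cvtColor(p["color"],cv2.COLOR_BGR2GRAY); u=proj(p,(500,38,5)).astype(int)
    m=np.zeros_like(g); r=55; y0,x0=u[1]-r,u[0]-r
    sub=g[y0:y0+2*r,x0:x0+2*r]; th,b=cv2.threshold(sub,0,255,cv2.THRESH_BINARY_INV|cv2.THRESH_OTSU)
    c=max(cv2.findContours(b,cv2.RETR_EXTERNAL,cv2.CHAIN_APPROX_NONE)[0],key=cv2.contourArea).reshape(-1,2)+[x0,y0]
    W=np.array([ray(p,q,8)[:2] for q in c],np.float32)
    print(n,"plate rect",cv2.minAreaRect(W))
cv2.imwrite("pics/z.png",np.vstack([np.hstack(t[:2]),np.hstack(t[2:])]))
E
```

```text
top (500, 38, 40) [241.8 189.5] 6.25
top (516, 287, 25) [136.3 186.1] 10.0
top plate rect ((495.5927734375, 37.22376251220703), (131.574951171875, 129.954833984375), 7.934169769287109)
scene (500, 38, 40) [274.4 199.6] 6.25
scene (516, 287, 25) [375.5 194.4] 10.0
scene plate rect ((498.33758544921875, 36.705360412597656), (136.4945831298828, 132.2459259033203), 8.080799102783203)
```

View pics/z.png

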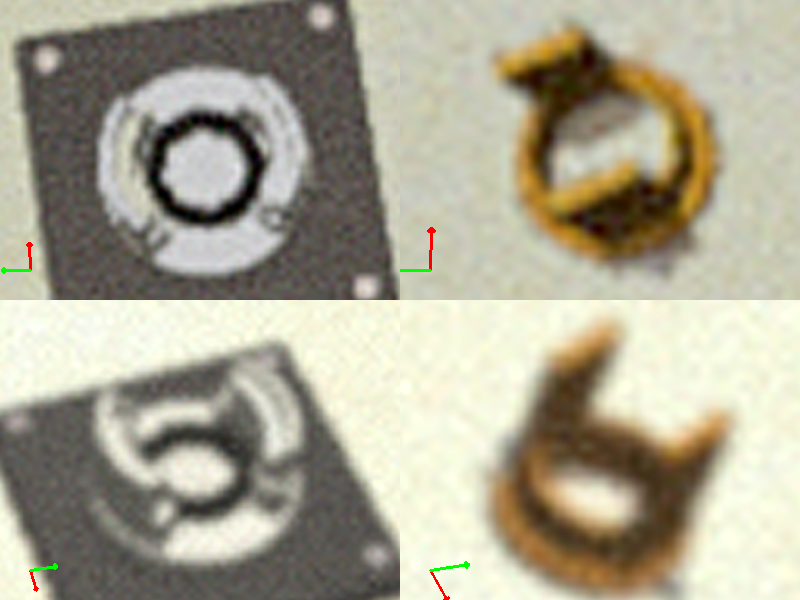

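The tiles show the holder plate turned about +8°, with wall lips that look to be on the ±y sides. The ring's ears run along about +24°, at (540,55) and (597,185). An overlay of model outlines will check these.

```bash
cat >> h.py <<'E'
def circ(c,r,z,a0=0,a1=360): 
    a=np.radians(np.linspace(a0,a1,40)); return np.c_[c[0]+r*np.cos(a),c[1]+r*np.sin(a),np.full(40,z)]
def tile(p,X,w,polys,W=400,H=300):
    u=proj(p,X); s=W/2/w; M=np.array([[s,0,W/2-s*u[0]],[0,s,H/2-s*u[1]]])
    im=cv2.convertScaleAbs(cv2.warpAffine(p["color"],M,(W,H),flags=cv2.INTER_CUBIC),alpha=1.8)
    for P,col in polys:
        q=np.array([M@[*proj(p,x),1] for x in P]); cv2.polylines(im,[q.round().astype(int)],False,col,1)
    return im
E
python3 - <<'E'
from h import *
H=(497.5,37.5); L=(470,-216)
t=[]
for n in("top","scene"):
    p=viewer.capture(n)
    pol=[]
    for c in(98,-82): pol+= [(circ(H,r,53,c-50,c+50),(0,0,255)) for r in(26,37)]
    for c in(8,188): pol+=[(circ(H,r,20,c-40,c+40),(0,255,0)) for r in(26,37)]
    t.append(tile(p,(*H,40),32,pol))
    t.append(tile(p,(*L,27),25,[(circ(L,25,32),(0,0,255)),(circ(L,25,22),(0,255,0))]))
    for d in("lens","ring"):
        X=(*L,27) if d=="lens" else (516,285,25)
        # silhouette centroid residual
        hsv=cv2.cvtColor(p["color"],cv2.COLOR_BGR2HSV); u=proj(p,X).astype(int);r=18
        for rr in finder.regions_of(p,d+"_mid")[:2]:
            ys,xs=np.nonzero(rr["pixels"]); print(n,d,"mask",xs.min(),xs.max(),ys.min(),ys.max(),xs.mean().round(1),ys.mean().round(1))
        if d=="lens":
            q=np.array([proj(p,x) for z in(22,32) for x in circ(L,25,z)]); print("model bbox",q.min(0).round(1),q.max(0).round(1))
cv2.imwrite("pics/o.png",np.vstack([np.hstack(t[:2]),np.hstack(t[2:])]))
E
```

```text
top lens mask 342 361 191 211 351.5 201.0
top lens mask 358 379 232 252 368.7 242.1
model bbox [340.4 190.3] [362.9 212.3]
top ring mask 126 147 175 197 136.5 186.4
top ring mask 213 272 165 224 242.2 194.1
scene lens mask 152 174 199 219 163.2 209.3
scene lens mask 139 158 181 197 148.5 188.7
model bbox [151.9 199.4] [174.8 219. ]
scene ring mask 366 388 183 209 376.3 198.1
```

View pics/o.png

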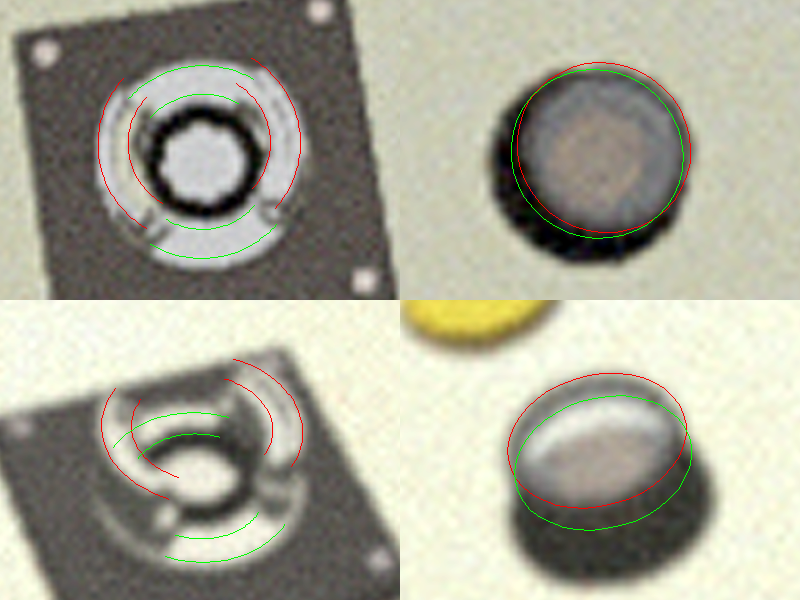

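The overlay confirms the gaps face ±x at +8° yaw. The holder is near (497,37.5) and the lens near (469.5,-216). Moving now to above the lens.

>>> send_rows(
  offset=[
    [1.165,-3.27,0],
    [1.165,-3.27,0],
    [1.165,-3.27,0],
    [1.165,-3.27,0],
    [1.165,-3.27,0],
    [1.165,-3.27,0],
    [1.165,-3.27,0],
    [1.165,-3.27,0],
  ],
  twist=[
    [0,0,-2.65],
    [0,0,-2.65],
    [0,0,-2.65],
    [0,0,-2.65],
    [0,0,-2.65],
    [0,0,-2.65],
    [0,0,-2.65],
    [0,0,-2.65],
  ],
  fingers=0,
)

```text
time: 1.87
tcp_pos: [283.1, 306.1, 231.4]
eef_rot: [1.068, 2.954, 0.001]
contact_force: [0.9, -0.3, 0.1]
gripper_width: 0.998
gripper_force: 0.0
```

>>> send_rows(
  offset=[
    [1.165,-3.27,0],
    [1.165,-3.27,0],
    [1.165,-3.27,0],
    [1.165,-3.27,0],
    [1.165,-3.27,0],
    [1.165,-3.27,0],
    [1.165,-3.27,0],
    [1.165,-3.27,0],
  ],
  twist=[
    [0,0,-2.65],
    [0,0,-2.65],
    [0,0,-2.65],
    [0,0,-2.65],
    [0,0,-2.65],
    [0,0,-2.65],
    [0,0,-2.65],
    [0,0,-2.65],
  ],
)

```text
time: 2.53
tcp_pos: [376.3, 44.3, 231.7]
eef_rot: [1.593, 2.706, 0.001]
contact_force: [-0.2, 0.4, -0.1]
gripper_width: 0.997
gripper_force: 0.0
```

>>> send_rows(
  offset=[
    [1.165,-3.27,-1],
    [1.165,-3.27,-1],
    [1.165,-3.27,-1],
    [1.165,-3.27,-2],
    [1.165,-3.27,-2],
    [1.165,-3.27,-2],
    [1.165,-3.27,-2],
    [1.165,-3.27,-1],
  ],
  twist=[
    [0,0,-2.65],
    [0,0,-2.65],
    [0,0,-2.65],
    [0,0,-2.65],
    [0,0,-2.65],
    [0,0,-2.65],
    [0,0,-2.65],
    [0,0,-2.65],
  ],
)

```text
time: 3.2
tcp_pos: [468.6, -216.9, 108.4]
eef_rot: [-2.063, -2.365, 0.001]
contact_force: [0.6, 1.0, -0.4]
gripper_width: 0.998
gripper_force: 0.0
```

>>> send_rows(
  offset=[
    [0,0,0],
    [0,0,0],
  ],
  twist=[
    [0,0,0],
    [0,0,0],
  ],
)

```text
time: 3.37
tcp_pos: [468.7, -216.7, 109.4]
eef_rot: [-2.063, -2.365, 0.001]
contact_force: [0.3, 0.6, 0.7]
gripper_width: 0.999
gripper_force: 0.0
```

>>> send_rows(
  offset=[
    [0.04,0.04,-2],
    [0.04,0.03,-2],
    [0,0,-2],
    [0,0,-1.5],
    [0,0,-1.2],
    [0,0,-0.8],
    [0,0,0],
    [0,0,0],
  ],
  twist=[
    [0,0,0],
    [0,0,0],
    [0,0,0],
    [0,0,0],
    [0,0,0],
    [0,0,0],
    [0,0,0],
    [0,0,0],
  ],
)

```text
time: 4.03
tcp_pos: [470.4, -214.6, 16.9]
eef_rot: [2.061, 2.37, 0.0]
contact_force: [-0.4, 0.4, 1.3]
gripper_width: 0.999
gripper_force: 0.0
```

```bash
python3 - <<'E'
from h import *
t=[]
s=sensors.sense(); print(s["tcp_pos"],s["contact_force"])
for n in("top","scene"):
    p=viewer.capture(n); t.append(tile(p,(470,-216,27),40,[]))
cv2.imwrite("pics/g.png",np.hstack(t))
E
```

```text
[ 470.42690458 -214.64654338   16.92609462] [-0.39724986  0.37038748  1.31706087]
```

View pics/g.png

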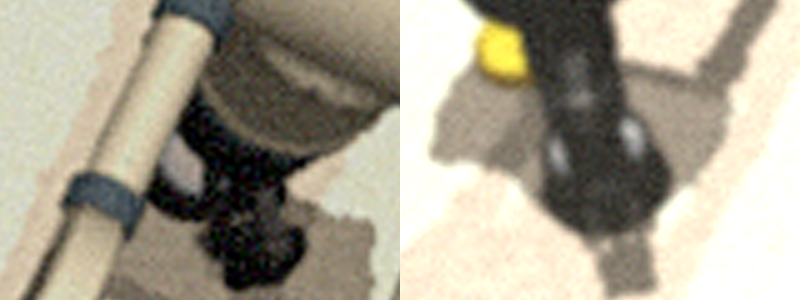

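The view shows only the gripper; the arm hides the lens. Making a small correction and closing.

>>> send_rows(
  offset=[
    [-0.05,-0.12,-0.35],
    [0,0,0],
    [0,0,0],
  ],
  twist=[
    [0,0,0],
    [0,0,0],
    [0,0,0],
  ],
)

```text
time: 4.38
tcp_pos: [469.7, -216.3, 13.0]
eef_rot: [2.062, 2.37, 0.0]
contact_force: [-0.4, -0.4, 0.8]
gripper_width: 1.002
gripper_force: 0.0
```

>>> send_rows(
  offset=[
    [0,0,0],
    [0,0,0],
    [0,0,0],
    [0,0,0],
    [0,0,0],
    [0,0,0],
    [0,0,0],
    [0,0,0],
  ],
  twist=[
    [0,0,0],
    [0,0,0],
    [0,0,0],
    [0,0,0],
    [0,0,0],
    [0,0,0],
    [0,0,0],
    [0,0,0],
  ],
  fingers=1,
)

```text
time: 5.05
tcp_pos: [470.1, -216.3, 13.4]
eef_rot: [2.061, 2.369, 0.0]
contact_force: [0.3, -1.0, 5.6]
gripper_width: 0.56
gripper_force: 61.9
```

>>> send_rows(
  offset=[
    [0,0,1],
    [0,0,2],
    [0,0,3],
    [0,0,4],
    [0,0,3],
    [0,0,0],
  ],
  twist=[
    [0,0,0],
    [0,0,0],
    [0,0,0],
    [0,0,0],
    [0,0,0],
    [0,0,0],
  ],
)

```text
time: 5.55
tcp_pos: [472.0, -217.3, 150.9]
eef_rot: [2.055, 2.362, 0.004]
contact_force: [0.8, 0.3, 0.7]
gripper_width: 0.556
gripper_force: 61.8
```

>>> send_rows(
  offset=[
    [0.35,3.2,0],
    [0.35,3.2,0],
    [0.35,3.2,0],
    [0.35,3.2,0],
    [0.35,3.2,0],
    [0.35,3.2,0],
    [0.35,3.2,0],
    [0.25,3.0,0],
  ],
  twist=[
    [0,0,0],
    [0,0,0],
    [0,0,0],
    [0,0,0],
    [0,0,0],
    [0,0,0],
    [0,0,0],
    [0,0,0],
  ],
)

```text
time: 6.22
tcp_pos: [496.2, 39.7, 142.4]
eef_rot: [-2.061, -2.37, 0.001]
contact_force: [-0.1, 0.1, -0.3]
gripper_width: 0.555
gripper_force: 61.8
```

>>> send_rows(
  offset=[
    [0,0,0],
    [0,0,0],
    [0,0,0],
  ],
  twist=[
    [0,0,0],
    [0,0,0],
    [0,0,0],
  ],
)

```text
time: 6.47
tcp_pos: [496.3, 37.6, 142.4]
eef_rot: [-2.061, -2.371, 0.002]
contact_force: [-0.5, 0.2, -0.1]
gripper_width: 0.559
gripper_force: 61.8
```

```bash
python3 - <<'E'
from h import *
t=[]
s=sensors.sense(); T=s["tcp_pos"]; print(T,s["eef_rot"],s["contact_force"],s["gripper_width"])
L=T+[0,0,13.7]
for n in("top","scene"):
    p=viewer.capture(n); t.append(tile(p,L,40,[(circ(L,25,L[2]+5),(0,0,255)),(circ(L,25,L[2]-5),(0,255,0))]))
    for r in finder.tip_of(p,"lens_mid")[:3]: print(n,r["p"],px(r["centre"]).round(1),ray(p,px(r["centre"]),L[2]).round(1))
    for r in finder.regions_of(p,"lens_mid")[:3]: print("reg",n,r["p"],px(r["centre"]).round(1),r["pixels"].sum(),proj(p,L).round(1))
cv2.imwrite("pics/l.png",np.hstack(t))
E
```

```text
[496.34686774  37.58019904 142.42444724] [-2.06104708e+00 -2.37053311e+00  1.76180895e-03] [-0.45544276  0.17337781 -0.06856638] 0.5589772761922882
top 0.54 [370.2 244. ] [ 358.9 -221.5  156.1]
top 0.49 [241.3 180.2] [494.9  35.1 156.1]
reg top 0.87 [368.8 244.8] 367 [240.1 179.5]
scene 0.46 [277.3 161.2] [494.8  39.4 156.1]
reg scene 0.65 [269.  210.4] 2488 [276.6 161.8]
reg scene 0.55 [148.7 187.3] 291 [276.6 161.8]
reg scene 0.44 [272.9 163. ] 171 [276.6 161.8]
```

View pics/l.png

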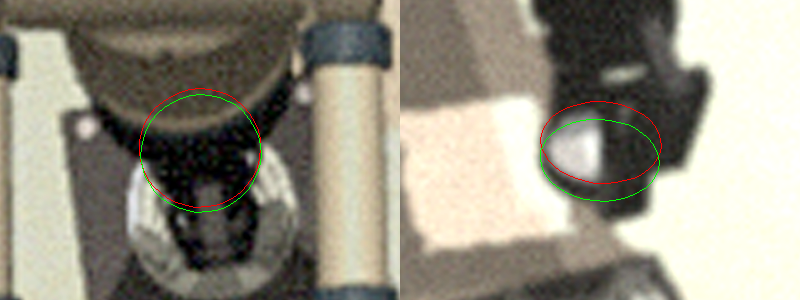

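The lens is held level and its rim matches the predicted outline at the left edge in the scene view, around (545,150). Descending toward the holder.

>>> send_rows(
  offset=[
    [0.05,0,-2],
    [0,0,-3],
    [0,0,-2.5],
    [0,0,-1.2],
    [0,0,0],
    [0,0,0],
    [0,0,0],
  ],
  twist=[
    [0,0,0],
    [0,0,0],
    [0,0,0],
    [0,0,0],
    [0,0,0],
    [0,0,0],
    [0,0,0],
  ],
)

```text
time: 7.35
tcp_pos: [498.2, 37.8, 57.7]
eef_rot: [2.061, 2.368, 0.003]
contact_force: [-0.2, -0.4, -0.8]
gripper_width: 0.559
gripper_force: 61.8
```

```bash
python3 - <<'E'
from h import *
t=[]
s=sensors.sense(); T=s["tcp_pos"]; print(T,s["contact_force"])
L=T+[0,0,13.7]; H=(497,37.5)
for n in("top","scene"):
    p=viewer.capture(n); pol=[(circ(H,r,53,c-47,c+47),(0,0,255)) for c in(98,-82) for r in(26,37)]
    pol+=[(circ(H,r,20,c-40,c+40),(255,0,255)) for c in(8,188) for r in(26,37)]
    t.append(tile(p,(*H,50),32,pol+[(circ(L,25,L[2]+5),(0,255,0)),(circ(L,25,L[2]-5),(0,255,0))]))
cv2.imwrite("pics/m.png",np.hstack(t))
E
```

```text
[498.23627253  37.77012562  57.74223985] [-0.24905378 -0.37761329 -0.82601009]
```

View pics/m.png

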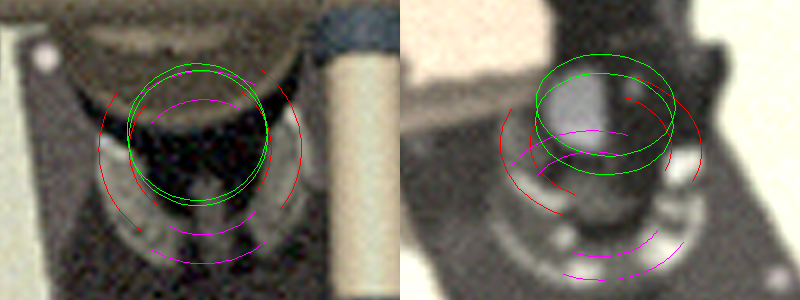

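>>> send_rows(
  offset=[
    [-0.1,-0.03,-0.6],
    [0,0,-0.4],
    [0,0,-0.4],
    [0,0,-0.2],
    [0,0,0],
  ],
  twist=[
    [0,0,0],
    [0,0,0],
    [0,0,0],
    [0,0,0],
    [0,0,0],
  ],
)

```text
time: 7.87
tcp_pos: [495.6, 37.6, 38.8]
eef_rot: [-2.061, -2.369, 0.002]
contact_force: [0.4, 0.6, -1.1]
gripper_width: 0.559
gripper_force: 61.8
```

>>> send_rows(
  offset=[
    [0,0,-0.2],
    [0,0,-0.2],
    [0,0,0],
  ],
  twist=[
    [0,0,0],
    [0,0,0],
    [0,0,0],
  ],
)

```text
time: 8.12
tcp_pos: [496.0, 37.6, 35.4]
eef_rot: [-2.062, -2.37, 0.0]
contact_force: [-0.2, 0.2, -1.6]
gripper_width: 0.557
gripper_force: 61.8
```

No contact, and the lens is already below the wall top. Continuing down.

>>> send_rows(
  offset=[
    [0.03,0,-0.3],
    [0,0,-0.3],
    [0,0,-0.2],
    [0,0,-0.2],
    [0,0,0],
  ],
  twist=[
    [0,0,0],
    [0,0,0],
    [0,0,0],
    [0,0,0],
    [0,0,0],
  ],
)

```text
time: 8.53
tcp_pos: [496.5, 37.5, 25.6]
eef_rot: [2.062, 2.37, -0.0]
contact_force: [-1.4, -0.2, 1.4]
gripper_width: 0.557
gripper_force: 62.0
```

>>> send_rows(
  offset=[
    [0,0,-0.15],
    [0,0,-0.15],
    [0,0,0],
  ],
  twist=[
    [0,0,0],
    [0,0,0],
    [0,0,0],
  ],
)

```text
time: 8.78
tcp_pos: [496.8, 37.7, 24.3]
eef_rot: [2.061, 2.37, 0.001]
contact_force: [-4.9, 1.1, 9.5]
gripper_width: 0.561
gripper_force: 63.1
```

>>> send_rows(
  offset=[
    [-0.1,0,0],
    [0,0,0],
    [0,0,0],
  ],
  twist=[
    [0,0,0],
    [0,0,0],
    [0,0,0],
  ],
)

```text
time: 9.03
tcp_pos: [495.5, 37.5, 22.6]
eef_rot: [2.062, 2.37, -0.0]
contact_force: [0.2, -0.1, 0.0]
gripper_width: 0.559
gripper_force: 61.8
```

That freed it. Continuing down.

>>> send_rows(
  offset=[
    [0,0,-0.1],
    [0,0,-0.1],
    [0,0,0],
    [0,0,0],
  ],
  twist=[
    [0,0,0],
    [0,0,0],
    [0,0,0],
    [0,0,0],
  ],
)

```text
time: 9.37
tcp_pos: [495.3, 37.6, 20.4]
eef_rot: [-2.062, -2.37, 0.001]
contact_force: [-0.2, -0.8, -0.8]
gripper_width: 0.556
gripper_force: 61.8
```

>>> send_rows(
  offset=[
    [0,0,-0.1],
    [0,0,0],
    [0,0,0],
  ],
  twist=[
    [0,0,0],
    [0,0,0],
    [0,0,0],
  ],
)

```text
time: 9.62
tcp_pos: [495.4, 37.6, 19.7]
eef_rot: [-2.062, -2.37, 0.0]
contact_force: [1.0, 0.3, -1.0]
gripper_width: 0.558
gripper_force: 61.8
```

>>> send_rows(
  offset=[
    [0,0,-0.05],
    [0,0,-0.05],
    [0,0,0],
  ],
  twist=[
    [0,0,0],
    [0,0,0],
    [0,0,0],
  ],
)

```text
time: 9.87
tcp_pos: [495.6, 37.6, 19.1]
eef_rot: [2.062, 2.37, 0.0]
contact_force: [0.1, -0.4, 1.3]
gripper_width: 0.56
gripper_force: 62.0
```

>>> send_rows(
  offset=[
    [0,0,0],
    [0,0,0],
    [0,0,0],
    [0,0,0],
    [0,0,0],
    [0,0,0],
  ],
  twist=[
    [0,0,0],
    [0,0,0],
    [0,0,0],
    [0,0,0],
    [0,0,0],
    [0,0,0],
  ],
  fingers=0.2,
)

```text
time: 10.37
tcp_pos: [495.5, 37.6, 18.7]
eef_rot: [2.062, 2.37, -0.0]
contact_force: [-0.1, -0.6, -0.3]
gripper_width: 0.798
gripper_force: 0.0
```

Lens released. Lifting, heading for the ring, then checking the seating and the ring pose.

>>> send_rows(
  offset=[
    [0,0,1],
    [0,0,2],
    [0,0,3],
    [0,0,4],
    [0,0,3.5],
    [0,0,0],
  ],
  twist=[
    [0,0,0],
    [0,0,0],
    [0,0,0],
    [0,0,0],
    [0,0,0],
    [0,0,0],
  ],
)

```text
time: 10.87
tcp_pos: [498.6, 37.7, 163.7]
eef_rot: [2.055, 2.362, 0.015]
contact_force: [1.0, 0.2, 1.9]
gripper_width: 0.8
gripper_force: 0.0
```

>>> send_rows(
  offset=[
    [0.3,3.5,0],
    [0.3,3.5,0],
    [0.3,3.5,0],
    [0.3,3.5,0],
    [0.3,3.5,0],
    [0.2,2.5,0],
    [0,0,0],
  ],
  twist=[
    [0,0,3],
    [0,0,3],
    [0,0,3],
    [0,0,3],
    [0,0,3],
    [0,0,1],
    [0,0,0],
  ],
  fingers=0,
)

```text
time: 11.45
tcp_pos: [512.0, 242.0, 153.9]
eef_rot: [-1.704, -2.638, -0.002]
contact_force: [0.4, -0.2, -0.0]
gripper_width: 0.999
gripper_force: 0.0
```

```bash
python3 - <<'E'
from h import *
t=[]
s=sensors.sense(); T=s["tcp_pos"]; print(T,s["eef_rot"],s["contact_force"])
H=(496,37.5); R=(517,285.5); a=np.radians(24)
def ear(sg):
    e=np.array([np.cos(a),np.sin(a)]);f=np.array([-e[1],e[0]])
    return np.array([[*(np.array(R)+sg*r*e+w*f),50] for r,w in((20,11),(20,-11),(15,-11),(15,11),(20,11))])
for n in("top","scene"):
    p=viewer.capture(n)
    t.append(tile(p,(*H,40),25,[(circ(H,25,38),(0,255,0)),(circ(H,37,53,58,138),(0,0,255)),(circ(H,37,53,-122,-42),(0,0,255))]))
    t.append(tile(p,(*R,25),20,[(circ(R,24.5,0),(255,0,255)),(circ(R,24.5,6),(255,0,0)),(ear(1),(0,255,0)),(ear(-1),(0,255,0))]))
    for r in finder.tip_of(p,"lens_mid")[:2]: print(n,r["p"],ray(p,px(r["centre"]),33).round(1))
    for r in finder.tip_of(p,"ring_mid")[:2]: print(n,r["p"],ray(p,px(r["centre"]),25).round(1))
cv2.imwrite("pics/r.png",np.vstack([np.hstack(t[:2]),np.hstack(t[2:])]))
E
```

```text
[511.95382936 241.97075592 153.89084144] [-1.70396418e+00 -2.63784507e+00 -2.41661598e-03] [ 0.37579895 -0.15864914 -0.02023255]
top 0.89 [ 374.7 -246.9   33. ]
top 0.68 [494.7  40.3  33. ]
top 0.47 [524.3 289.9  25. ]
scene 0.71 [498.   35.7  33. ]
scene 0.67 [ 401.8 -249.5   33. ]
scene 0.82 [518.8 285.4  25. ]
```

View pics/r.png

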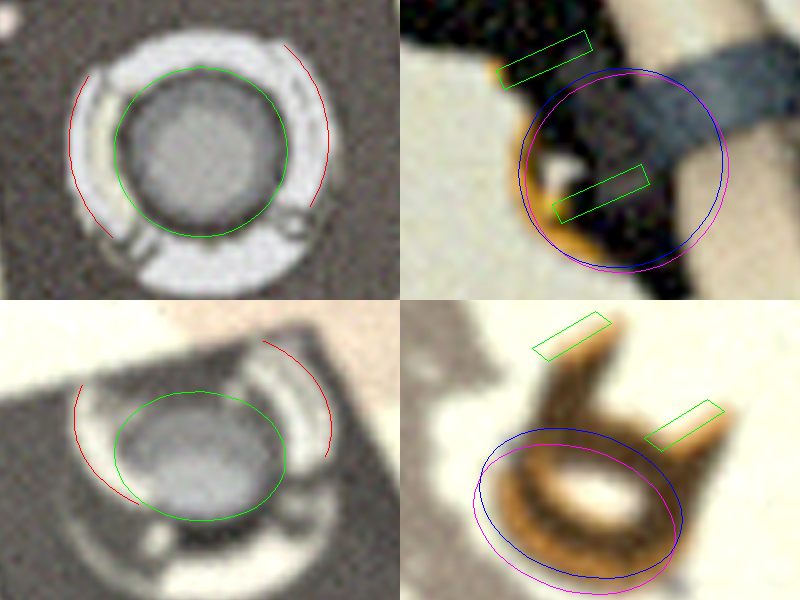

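The lens is seated, flat and concentric in the bore at about (200,152) in the left tiles. The ring sits about 1–2 mm further toward +y than my model, so I aim for (518,287).

>>> send_rows(
  offset=[
    [0.3,2.0,0],
    [0.3,2.0,0],
    [0,0.5,-2],
    [0,0,-3],
    [0,0,-3],
    [0,0,-2],
    [0,0,0],
    [0,0,0],
  ],
  twist=[
    [0,0,0],
    [0,0,0],
    [0,0,0],
    [0,0,0],
    [0,0,0],
    [0,0,0],
    [0,0,0],
    [0,0,0],
  ],
)

```text
time: 12.42
tcp_pos: [518.0, 281.4, 53.0]
eef_rot: [-1.713, -2.632, 0.004]
contact_force: [-0.1, -0.5, 1.2]
gripper_width: 0.996
gripper_force: 0.0
```

```bash
python3 - <<'E'
from h import *
t=[]
s=sensors.sense(); T=s["tcp_pos"]; print(T,s["eef_rot"],s["contact_force"])
R=(518,287)
for n in("top","scene"):
    p=viewer.capture(n); t.append(tile(p,(*R,30),28,[(circ(T,24.5,6),(255,0,0))]))
cv2.imwrite("pics/r2.png",np.hstack(t))
E
```

```text
[517.96964674 281.38545004  53.00809434] [-1.712982   -2.63197343  0.0035201 ] [-0.07841623 -0.54007215  1.22415499]
```

View pics/r2.png

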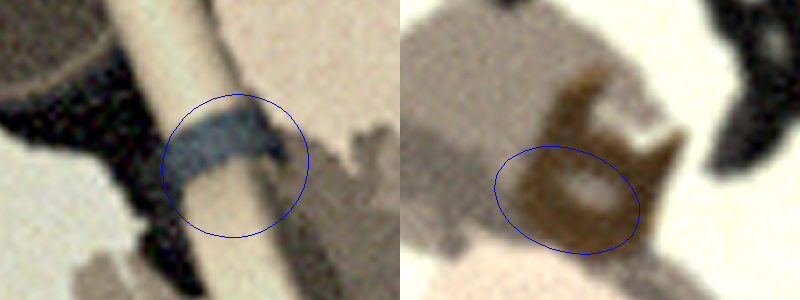

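The ring sits about 5 mm toward +y from the TCP (flange at (585,200) against the blue circle at (567,200)). Correcting, descending and gripping.

>>> send_rows(
  offset=[
    [0,0.55,0],
    [0,0,0],
    [0,0,-1.2],
    [0,0,-1.2],
    [0,0,-1.0],
    [0,0,0],
    [0,0,0],
  ],
  twist=[
    [0,0,0],
    [0,0,0],
    [0,0,0],
    [0,0,0],
    [0,0,0],
    [0,0,0],
    [0,0,0],
  ],
)

```text
time: 13.1
tcp_pos: [517.4, 287.6, 17.7]
eef_rot: [-1.711, -2.633, 0.005]
contact_force: [-0.7, 0.6, -0.3]
gripper_width: 1.002
gripper_force: 0.0
```

>>> send_rows(
  offset=[
    [0,0,0],
    [0,0,0],
    [0,0,0],
    [0,0,0],
    [0,0,0],
    [0,0,0],
    [0,0,0],
    [0,0,0],
  ],
  twist=[
    [0,0,0],
    [0,0,0],
    [0,0,0],
    [0,0,0],
    [0,0,0],
    [0,0,0],
    [0,0,0],
    [0,0,0],
  ],
  fingers=1,
)

```text
time: 13.77
tcp_pos: [519.0, 288.3, 20.7]
eef_rot: [1.711, 2.633, 0.002]
contact_force: [-0.2, 0.5, 4.4]
gripper_width: 0.456
gripper_force: 61.4
```

>>> send_rows(
  offset=[
    [0,0,1],
    [0,0,2],
    [0,0,3],
    [0,0,4],
    [0,0,2],
    [0,0,0],
  ],
  twist=[
    [0,0,0],
    [0,0,0],
    [0,0,0],
    [0,0,0],
    [0,0,0],
    [0,0,0],
  ],
)

```text
time: 14.27
tcp_pos: [520.5, 289.1, 147.0]
eef_rot: [1.709, 2.63, 0.013]
contact_force: [1.3, -0.2, -0.6]
gripper_width: 0.456
gripper_force: 60.9
```

>>> send_rows(
  offset=[
    [-0.3,-3.2,0],
    [-0.3,-3.2,0],
    [-0.3,-3.2,0],
    [-0.3,-3.2,0],
    [-0.3,-3.2,0],
    [-0.3,-3.2,0],
    [-0.3,-3.2,0],
    [-0.2,-2.65,0],
  ],
  twist=[
    [0,0,-4],
    [0,0,-4],
    [0,0,-4],
    [0,0,-4],
    [0,0,-4],
    [0,0,-4],
    [0,0,-4],
    [0,0,-3],
  ],
)

```text
time: 14.93
tcp_pos: [494.3, 35.6, 138.6]
eef_rot: [-2.357, -2.075, 0.003]
contact_force: [0.7, -1.2, -0.2]
gripper_width: 0.455
gripper_force: 60.8
```

>>> send_rows(
  offset=[
    [0,0,0],
    [0,0,0],
    [0,0,0],
  ],
  twist=[
    [0,0,0],
    [0,0,0],
    [0,0,0],
  ],
)

```text
time: 15.18
tcp_pos: [495.1, 37.9, 139.0]
eef_rot: [-2.352, -2.08, 0.001]
contact_force: [1.1, -0.6, -0.8]
gripper_width: 0.46
gripper_force: 60.8
```

```bash
python3 - <<'E'
from h import *
t=[]
s=sensors.sense(); T=s["tcp_pos"]; print(T,s["eef_rot"],s["contact_force"],s["gripper_width"])
a=2*np.arctan2(s["eef_rot"][1],s["eef_rot"][0])-np.pi/2; print(np.degrees(a))
e=np.array([np.cos(a),np.sin(a),0]); z0=T[2]-20.7
C=np.array([T[0],T[1],z0])
pins=[(np.array([C+sg*25*e+[0,0,3],C+sg*31*e+[0,0,3]]),(0,255,255)) for sg in(1,-1)]
for n in("top","scene"):
    p=viewer.capture(n); t.append(tile(p,C+[0,0,20],25,[(circ(C,24.5,z0),(255,0,0)),(circ(C,24.5,z0+6),(0,255,0))]+pins))
    for r in finder.tip_of(p,"ring_mid")[:2]: print(n,r["p"],ray(p,px(r["centre"]),z0+25).round(1))
cv2.imwrite("pics/q.png",np.hstack(t))
E
```

```text
[495.09373985  37.93239249 139.02617029] [-2.35223183e+00 -2.08038429e+00  1.09024131e-03] [ 1.10383164 -0.55290222 -0.82650743] 0.4598617173957156
-367.0189848536133
top 0.43 [496.9  39.1 143.3]
scene 0.66 [495.4  36.4 143.3]
```

View pics/q.png

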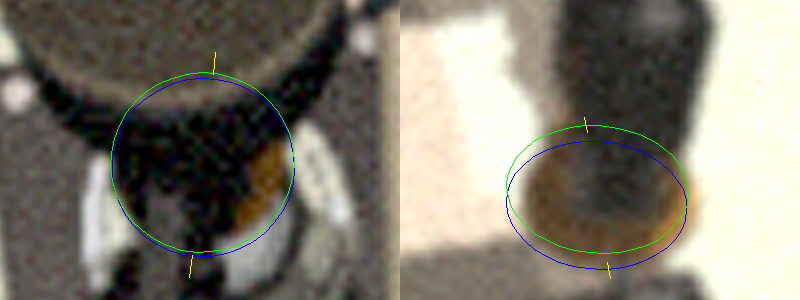

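The held ring seems about 2 mm toward +y of the TCP (flange right edge at (697,195) against the model's 687). I bias y slightly and feel the way in.

>>> send_rows(
  offset=[
    [0.04,-0.12,-2],
    [0,0,-2],
    [0,0,-1.2],
    [0,0,-0.7],
    [0,0,0],
    [0,0,0],
  ],
  twist=[
    [0,0,0],
    [0,0,0],
    [0,0,0],
    [0,0,0],
    [0,0,0],
    [0,0,0],
  ],
)

```text
time: 15.88
tcp_pos: [495.9, 36.7, 81.0]
eef_rot: [-2.353, -2.081, 0.0]
contact_force: [0.6, 0.3, -1.1]
gripper_width: 0.46
gripper_force: 60.9
```

>>> send_rows(
  offset=[
    [0,0,-0.3],
    [0,0,-0.3],
    [0,0,-0.2],
    [0,0,0],
    [0,0,0],
  ],
  twist=[
    [0,0,0],
    [0,0,0],
    [0,0,0],
    [0,0,0],
    [0,0,0],
  ],
)

```text
time: 16.3
tcp_pos: [495.9, 36.4, 72.8]
eef_rot: [-2.354, -2.081, -0.0]
contact_force: [0.1, -0.6, -0.6]
gripper_width: 0.457
gripper_force: 60.9
```

>>> send_rows(
  offset=[
    [0,0,-0.15],
    [0,0,-0.15],
    [0,0,-0.1],
    [0,0,0],
  ],
  twist=[
    [0,0,0],
    [0,0,0],
    [0,0,0],
    [0,0,0],
  ],
)

```text
time: 16.63
tcp_pos: [495.7, 36.4, 68.4]
eef_rot: [-2.353, -2.081, 0.001]
contact_force: [-0.2, -1.4, -0.9]
gripper_width: 0.457
gripper_force: 60.9
```

>>> send_rows(
  offset=[
    [0,0,-0.1],
    [0,0,-0.1],
    [0,0,-0.1],
    [0,0,0],
  ],
  twist=[
    [0,0,0],
    [0,0,0],
    [0,0,0],
    [0,0,0],
  ],
)

```text
time: 16.97
tcp_pos: [495.7, 36.4, 65.5]
eef_rot: [-2.353, -2.081, 0.001]
contact_force: [0.4, 0.2, -1.0]
gripper_width: 0.458
gripper_force: 60.9
```

>>> send_rows(
  offset=[
    [0,0,-0.15],
    [0,0,-0.15],
    [0,0,-0.1],
    [0,0,0],
    [0,0,0],
  ],
  twist=[
    [0,0,0],
    [0,0,0],
    [0,0,0],
    [0,0,0],
    [0,0,0],
  ],
)

```text
time: 17.38
tcp_pos: [495.8, 36.4, 61.6]
eef_rot: [-2.353, -2.081, 0.0]
contact_force: [-0.4, -0.0, -1.0]
gripper_width: 0.458
gripper_force: 60.9
```

>>> send_rows(
  offset=[
    [0,0,-0.1],
    [0,0,-0.1],
    [0,0,0],
    [0,0,0],
  ],
  twist=[
    [0,0,0],
    [0,0,0],
    [0,0,0],
    [0,0,0],
  ],
)

```text
time: 17.72
tcp_pos: [495.8, 36.4, 59.7]
eef_rot: [-2.354, -2.081, 0.0]
contact_force: [0.5, 0.0, -0.3]
gripper_width: 0.456
gripper_force: 60.9
```

>>> send_rows(
  offset=[
    [0,0,-0.1],
    [0,0,0],
    [0,0,0],
  ],
  twist=[
    [0,0,0],
    [0,0,0],
    [0,0,0],
  ],
)

```text
time: 17.97
tcp_pos: [495.8, 36.4, 58.7]
eef_rot: [-2.354, -2.081, 0.0]
contact_force: [-0.1, -0.9, -2.0]
gripper_width: 0.463
gripper_force: 60.9
```

>>> send_rows(
  offset=[
    [0,0,-0.05],
    [0,0,0],
    [0,0,0],
  ],
  twist=[
    [0,0,0],
    [0,0,0],
    [0,0,0],
  ],
)

```text
time: 18.22
tcp_pos: [495.9, 36.4, 58.4]
eef_rot: [2.354, 2.081, 0.0]
contact_force: [-0.6, -0.7, -0.7]
gripper_width: 0.459
gripper_force: 61.0
```

>>> send_rows(
  offset=[
    [0,0,-0.06],
    [0,0,0],
    [0,0,0],
  ],
  twist=[
    [0,0,0],
    [0,0,0],
    [0,0,0],
  ],
)

```text
time: 18.47
tcp_pos: [495.9, 36.4, 58.1]
eef_rot: [2.353, 2.081, 0.0]
contact_force: [-0.8, 0.4, 2.8]
gripper_width: 0.456
gripper_force: 61.2
```

>>> send_rows(
  offset=[
    [0,0,-0.05],
    [0,0,0],
    [0,0,0],
  ],
  twist=[
    [0,0,0],
    [0,0,0],
    [0,0,0],
  ],
)

```text
time: 18.72
tcp_pos: [496.0, 36.4, 57.7]
eef_rot: [2.353, 2.081, 0.0]
contact_force: [-2.2, 0.1, 5.1]
gripper_width: 0.459
gripper_force: 61.5
```

Contact with the lens felt at about z=58.4. Backing off the press and turning clockwise.

>>> send_rows(
  offset=[
    [0,0,0.06],
    [0,0.02,0],
    [0,0.02,0],
    [0,0,0],
    [0,0,0],
    [0,0,0],
  ],
  twist=[
    [0,0,0],
    [0,0,-5],
    [0,0,-5],
    [0,0,-5],
    [0,0,-5],
    [0,0,0],
  ],
)

```text
time: 19.22
tcp_pos: [496.0, 36.6, 58.0]
eef_rot: [2.681, 1.636, 0.0]
contact_force: [-1.3, -2.0, 3.5]
gripper_width: 0.454
gripper_force: 61.4
```

>>> send_rows(
  offset=[
    [0,0,0],
    [0,0.02,0],
    [0,0,0],
    [0,0,0],
    [0,0,0],
  ],
  twist=[
    [0,0,-5],
    [0,0,-5],
    [0,0,-4],
    [0,0,0],
    [0,0,0],
  ],
)

```text
time: 19.63
tcp_pos: [496.0, 36.7, 57.9]
eef_rot: [2.856, 1.307, 0.0]
contact_force: [-0.9, -1.7, 4.0]
gripper_width: 0.459
gripper_force: 61.5
```

>>> send_rows(
  offset=[
    [0,0,0.05],
    [0,0,0],
    [0,0,0],
    [0,0,0],
  ],
  twist=[
    [0,0,0],
    [0,0,-4],
    [0,0,-4],
    [0,0,0],
  ],
)

```text
time: 19.97
tcp_pos: [495.7, 37.0, 58.1]
eef_rot: [-2.943, -1.099, 0.001]
contact_force: [-1.8, -0.7, 2.8]
gripper_width: 0.461
gripper_force: 61.3
```

>>> send_rows(
  offset=[
    [0,0,0],
    [0,0,0],
    [0,0,0],
  ],
  twist=[
    [0,0,-3],
    [0,0,-2],
    [0,0,0],
  ],
)

```text
time: 20.22
tcp_pos: [495.7, 37.0, 58.1]
eef_rot: [-2.987, -0.973, 0.001]
contact_force: [-1.3, -0.5, 3.2]
gripper_width: 0.459
gripper_force: 61.3
```

>>> send_rows(
  offset=[
    [0,0,0],
    [0,0,0],
    [0,0,0],
  ],
  twist=[
    [0,0,-3],
    [0,0,-2],
    [0,0,0],
  ],
)

```text
time: 20.47
tcp_pos: [495.8, 37.1, 58.1]
eef_rot: [-3.026, -0.842, 0.0]
contact_force: [-0.7, -1.2, 1.7]
gripper_width: 0.459
gripper_force: 61.3
```

>>> send_rows(
  offset=[
    [0,0,0],
    [0,0,0],
    [0,0,0],
  ],
  twist=[
    [0,0,-3],
    [0,0,-2],
    [0,0,0],
  ],
)

```text
time: 20.72
tcp_pos: [495.9, 37.1, 58.2]
eef_rot: [-3.06, -0.709, -0.0]
contact_force: [-1.0, 0.3, 2.2]
gripper_width: 0.458
gripper_force: 61.2
```

>>> send_rows(
  offset=[
    [0,0,0],
    [0,0,0],
    [0,0,0],
  ],
  twist=[
    [0,0,-3],
    [0,0,-2],
    [0,0,0],
  ],
)

```text
time: 20.97
tcp_pos: [496.0, 37.1, 58.2]
eef_rot: [-3.088, -0.575, -0.001]
contact_force: [-1.4, -0.2, 2.2]
gripper_width: 0.456
gripper_force: 61.2
```

>>> send_rows(
  offset=[
    [0,0,0],
    [0,0,0],
    [0,0,0],
  ],
  twist=[
    [0,0,-3],
    [0,0,-2],
    [0,0,0],
  ],
)

```text
time: 21.22
tcp_pos: [495.8, 37.1, 58.0]
eef_rot: [-3.11, -0.44, 0.0]
contact_force: [-0.9, 0.0, 0.9]
gripper_width: 0.456
gripper_force: 61.1
```

>>> send_rows(
  offset=[
    [0,0,0],
    [0,0,0],
    [0,0,0],
  ],
  twist=[
    [0,0,-3],
    [0,0,-2],
    [0,0,0],
  ],
)

```text
time: 21.47
tcp_pos: [495.5, 37.1, 57.8]
eef_rot: [-3.127, -0.304, 0.002]
contact_force: [-1.1, -0.3, 1.3]
gripper_width: 0.454
gripper_force: 61.1
```

>>> send_rows(
  offset=[
    [0,0,0],
    [0,0,0],
    [0,0,0],
  ],
  twist=[
    [0,0,-2],
    [0,0,-2],
    [0,0,0],
  ],
)

```text
time: 21.72
tcp_pos: [495.1, 37.1, 57.6]
eef_rot: [-3.135, -0.194, 0.003]
contact_force: [-3.3, 0.8, 0.3]
gripper_width: 0.457
gripper_force: 61.0
```

>>> send_rows(
  offset=[
    [0,0,0],
    [0,0,0],
  ],
  twist=[
    [0,0,0],
    [0,0,0],
  ],
)

```text
time: 21.88
tcp_pos: [495.2, 37.1, 57.6]
eef_rot: [-3.135, -0.195, 0.003]
contact_force: [-5.1, 1.5, -0.7]
gripper_width: 0.46
gripper_force: 61.0
```

```bash
python3 - <<'E'
from h import *
s=sensors.sense(); print(s["tcp_pos"],s["eef_rot"],s["contact_force"],s["torque"])
E
```

```text
[495.16197079  37.08274092  57.64468511] [-3.13530665e+00 -1.94606158e-01  3.07583364e-03] [-5.07377668  1.53350637 -0.68043319] [-0.15655037  0.83175326 -0.02681304]
```

The ring is binding: z is sinking and the pull is growing. I estimate about 8 N on the lens, so a few more degrees.

>>> send_rows(
  offset=[
    [-0.05,0,0],
    [0,0,0],
    [0,0,0],
  ],
  twist=[
    [0,0,-2],
    [0,0,-1],
    [0,0,0],
  ],
)

```text
time: 22.13
tcp_pos: [494.6, 37.1, 57.6]
eef_rot: [-3.14, -0.11, 0.003]
contact_force: [-5.8, 0.3, -1.2]
gripper_width: 0.458
gripper_force: 60.8
```

>>> send_rows(
  offset=[
    [0,0,0],
    [0,0,0],
  ],
  twist=[
    [0,0,0],
    [0,0,0],
  ],
)

```text
time: 22.3
tcp_pos: [494.6, 37.1, 57.6]
eef_rot: [-3.139, -0.111, 0.003]
contact_force: [-4.6, 0.5, -1.1]
gripper_width: 0.458
gripper_force: 60.8
```

```bash
python3 - <<'E'
from h import *
s=sensors.sense(); print(s["tcp_pos"],s["eef_rot"],s["contact_force"],s["torque"])
E
```

```text
[494.62574689  37.08351975  57.62933438] [-3.13945191 -0.11113586  0.00321888] [-4.58013128  0.54888695 -1.07177739] [-0.17325459  0.86017576  0.09134072]
```

>>> send_rows(
  offset=[
    [-0.08,0,0],
    [0,0,0],
    [0,0,0],
  ],
  twist=[
    [0,0,0],
    [0,0,0],
    [0,0,0],
  ],
)

```text
time: 22.55
tcp_pos: [494.5, 37.1, 57.7]
eef_rot: [-3.14, -0.11, 0.0]
contact_force: [-2.1, 0.6, -6.2]
gripper_width: 0.456
gripper_force: 60.7
```

>>> send_rows(
  offset=[
    [0,0,0],
    [0,0,0],
    [0,0,0],
  ],
  twist=[
    [0,0,-2],
    [0,0,-1],
    [0,0,0],
  ],
)

```text
time: 22.8
tcp_pos: [493.9, 37.1, 57.6]
eef_rot: [-3.141, -0.026, 0.003]
contact_force: [-5.2, 1.0, -5.3]
gripper_width: 0.458
gripper_force: 60.8
```

```bash
python3 - <<'E'
from h import *
s=sensors.sense(); print(s["tcp_pos"],s["eef_rot"],s["contact_force"],s["torque"])
E
```

```text
[493.94987695  37.12181664  57.58051083] [-3.14127930e+00 -2.62964596e-02  2.81624723e-03] [-5.18652834  0.96719639 -5.30544683] [-0.02219836  0.72757906  0.0595063 ]
```

Both estimates (angle and sink) put the clamp force at about 8–13 N. Adding 2°, then unloading the pull before releasing.

>>> send_rows(
  offset=[
    [0,0,0],
    [-0.05,0,-0.05],
    [0,0,0],
    [0,0,0],
  ],
  twist=[
    [0,0,-2],
    [0,0,0],
    [0,0,0],
    [0,0,0],
  ],
)

```text
time: 23.13
tcp_pos: [493.8, 37.2, 57.4]
eef_rot: [-3.141, 0.027, 0.001]
contact_force: [-3.9, 1.9, -7.6]
gripper_width: 0.457
gripper_force: 61.0
```

```bash
python3 - <<'E'
from h import *
s=sensors.sense(); print(s["tcp_pos"],s["eef_rot"],s["contact_force"],s["torque"])
E
```

```text
[493.83774815  37.15313124  57.41828252] [-3.14111387e+00  2.70897199e-02  1.00641058e-03] [-3.92070303  1.89709539 -7.56379187] [ 0.11008827  0.60835356 -0.09446366]
```

>>> send_rows(
  offset=[
    [-0.03,0,-0.1],
    [0,0,0],
    [0,0,0],
  ],
  twist=[
    [0,0,0],
    [0,0,0],
    [0,0,0],
  ],
)

```text
time: 23.38
tcp_pos: [493.9, 37.1, 57.3]
eef_rot: [-3.141, 0.028, -0.001]
contact_force: [-4.4, 1.4, -1.5]
gripper_width: 0.459
gripper_force: 61.5
```

```bash
python3 - <<'E'
from h import *
s=sensors.sense(); print(s["tcp_pos"],s["eef_rot"],s["contact_force"],s["torque"])
E
```

```text
[493.8712883   37.12617021  57.30269194] [-3.14119368e+00  2.77975076e-02 -6.99685423e-04] [-4.36540155  1.44097446 -1.47460448] [ 0.20016914  1.02072708 -0.03959677]
```

The pull is unloaded, and the sink of about 1.2 mm means roughly 10–11 N. Releasing.

>>> send_rows(
  offset=[
    [0,0,0],
    [0,0,0],
    [0,0,0],
    [0,0,0],
    [0,0,0],
    [0,0,0],
  ],
  twist=[
    [0,0,0],
    [0,0,0],
    [0,0,0],
    [0,0,0],
    [0,0,0],
    [0,0,0],
  ],
  fingers=0.2,
)

```text
time: 23.88
tcp_pos: [494.1, 36.9, 57.1]
eef_rot: [3.141, -0.029, 0.002]
contact_force: [-0.1, -1.1, -0.4]
gripper_width: 0.801
gripper_force: 0.0
```

```bash
python3 - <<'E'
from h import *
s=sensors.sense(); print(s["tcp_pos"],s["eef_rot"],s["contact_force"],s["torque"])
E
```

```text
[494.12996022  36.94689247  57.13660939] [ 3.14140433e+00 -2.85026276e-02  1.59506504e-03] [-0.1335562  -1.12108825 -0.40561234] [-0.07713076 -0.02959266  0.00459117]
```

>>> send_rows(
  offset=[
    [0,0,0.5],
    [0,0,1],
    [0,0,2],
    [0,0,3],
    [0,0,3],
    [0,0,0],
  ],
  twist=[
    [0,0,0],
    [0,0,0],
    [0,0,0],
    [0,0,0],
    [0,0,0],
    [0,0,0],
  ],
)

```text
time: 24.38
tcp_pos: [496.6, 37.0, 160.2]
eef_rot: [-3.141, 0.028, -0.019]
contact_force: [1.7, -0.5, 0.9]
gripper_width: 0.8
gripper_force: 0.0
```

>>> send_rows(
  offset=[
    [0,-3,0],
    [0,-3,0],
    [0,-3,0],
    [0,-3,0],
    [0,-3,0],
    [0,-3,0],
    [0,0,0],
  ],
  twist=[
    [0,0,0],
    [0,0,0],
    [0,0,0],
    [0,0,0],
    [0,0,0],
    [0,0,0],
    [0,0,0],
  ],
)

```text
time: 24.97
tcp_pos: [493.5, -147.6, 152.6]
eef_rot: [3.139, -0.036, 0.001]
contact_force: [-0.1, 1.2, -0.0]
gripper_width: 0.796
gripper_force: 0.0
```

```bash
python3 - <<'E'
from h import *
s=sensors.sense(); print(s["tcp_pos"],s["contact_force"])
for n in("top","scene"):
    p=viewer.capture(n)
    for th,z in(("ring_mid",62),("ring_grip",76),("mouth",53)):
        for r in finder.tip_of(p,th)[:2]: print(n,th,round(r["p"],2),ray(p,px(r["centre"]),z).round(1))
    # brass mask around ring: ear tops
    hsv=cv2.cvtColor(p["color"],cv2.COLOR_BGR2HSV)
    u=proj(p,(495.5,37.5,62)); m=cv2.inRange(hsv,(8,90,40),(32,255,255))
    ys,xs=np.nonzero(m); k=np.hypot(xs-u[0],ys-u[1])<28; xs,ys=xs[k],ys[k]
    print(n,"brass",k.sum(),xs.mean(),ys.mean(),"model",u)
    for sg in(1,-1): print("ear proj",proj(p,(495.5,37.5+sg*18,87)).round(1))
    x0,y0=u.astype(int)-[16,22]
    for row in m[y0:y0+40,x0:x0+34]: print("".join("#" if v else "." for v in row))
E
```

```text
[ 493.52017913 -147.61956676  152.56831338] [-0.09259103  1.15182297 -0.03075469]
top ring_mid 0.47 [497.8  34.4  62. ]
top ring_grip 0.69 [503.9  32.7  76. ]
top mouth 0.89 [495.5  35.2  53. ]
top brass 214 242.25233644859813 191.38317757009347 model [241.74409789 189.41421553]
ear proj [233.2 187.2]
ear proj [249.5 186.9]
..................................
..................................
..................................
..................................
..................................
..................................
..................................
..................................
..................................
..................................
..................................
..................................
..................................
..................................
...............#####..............
.........#...##########.##........
........#########.########........
........#######......######.......
........#####..........####.......
........####............###.......
........###.............####......
........###.............####......
....
[... 1576 characters left out ...]

........##############.###........
........#################.........
........##############.##.........
.........################.........
........########.########.........
.........###........#####.........
........###...........###.........
........#.............####........
.......###............###.........
.......####..........#####........
.......######.......######........
.......###################........
.........#################........
...........###############........
............##############........
............#############.........
...........##############.........
...........############...........
.............#########............
................#.................
```

```bash
python3 -c "
from bench import bot
print(bot.sign_off())"
```

```text
the job is handed in; nothing more can be done
None
```

I seated the lens and screwed the ring down to an estimated 10–14 N (from its sink and turn angle; the clamp force itself can't be read). I then let go, moved the arm clear and handed the job in at about 25 s; no pass/fail result was returned.

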